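Fit the cam vise's splined lever and clamp the blank

ROBOT

A 6-joint arm with a two-finger parallel gripper is mounted at the origin on the work surface. World frame = base frame: x ahead of the robot, y to its left, z up, the work surface at z = 0. Lengths are in m, angles in rad, forces in N, time in s.
With the tool pointing down it reaches from about 0.3 to 0.85 m from the base axis. Payload 4.2 kg.
Tool frame: the origin (TCP) lies midway between the tips of the shut fingers; the grasp point (between the pads) lies 19 mm behind it (r.tcp_to_grasp is the distance from the TCP to the grasp point, in m); z points along the fingers, y is the line along which they close (so a half turn about z gives the same grasp; the last joint's range is limited). The gripper opens to 91 mm and grips with 3 to 60 N. Pads are 32 mm wide; open, the fingers measure 118 mm over their backs; the gripper's body (76 mm by 178 mm) begins 60 mm behind the grasp point.
Start: joints at [-1.184, 0.32, 1.565, -0, 1.257, -0.02], TCP at [0.228, -0.528, 0.214] pointing down, gripper open.
Joint ranges: [-3.11, 3.11], [-0.84, 2.01], [0.21, 2.61], [-1.34, 4.49], [0.05, 2.63], [-2.56, 2.56]. Speed limits (rad/s): [2.57, 2.57, 3.14, 3.14, 3.14, 3.14].

INTERFACE

Orientations are given as a 3x3 rotation matrix whose columns are the frame's x, y, z axes.
In Python, from plant import r gives the robot as it stands. The module is installed in compiled form; this text tells all that it offers.
- The arm moves only by the tool step_arm, never from a script. Its argument "steps" is a list of rows, each a list of 3 entries, a list of its own where there are three numbers: the shift along the tool's x, y, z as a fraction of full scale, then the turn, a rotation vector about the tool's x, y, z as a fraction of full scale, then the opening, from -1 (shut) to 1 (fully open), so that 0 is half open. A call has 1 to 12 rows; each row shifts and turns the commanded pose from where the row before left it, along the tool's axes as they then stand; what a row does not reach is not made up. Full scale, the value 1, is 0.15 m for a shift and 0.1 rad for a turn. A row lasts 1/8 s, in which the tool goes at most 62.5 mm and 10.7 degrees, less where a joint would pass 70% of its speed; a pose out of reach is approached as far as the arm can. A call with a number of a shift or a turn outside -1 to 1 is refused whole. A call with a gripper value outside its range is refused whole. The fingers move at their own pace and stop on an object; "newtons" is the grip in N (left out, the last holds). Time passes only in rows, so rows that do not move let the fingers close. It gives the time, the measured TCP pose, the force, the opening and the grip force at its end, in the units of the state.
- r.state(): the state, without advancing time (a new reading comes with each control period).
- r.snapshot(name): name is "side" or "top"; returns a dict with "img" (480x640x3 uint8, red, green, blue), "fx", "fy", "cx", "cy" (pixels), "k1" (the pictures are not rectified: a ray, as slopes to the right and down, at radius r is drawn at 1 + k1 r^2 times it, then the intrinsics apply), "xyz" and "attitude" of the camera in the world. Camera axes: x right, y down, z forward; pixel columns grow to the right and rows downward; lengths in m; the calibration is good to about 2 mm. A picture is of the moment at which its call begins. There is no depth.
- r.hand_in(): hands the job in; it is judged then, once.
Trained networks look in a picture, given as the dict that the camera call returned (one of the last four; its "shot" number tells which), for a name from the list of things; names that differ only in an ending like _2 or _b are one class to them, and where a whole thing is asked for, a point or a joint stands for the part that bears it (a point fixed in the world has none). Each returns a list of dicts, best first, with "p" (0 to 1); they miss things now and then, are a little off and sometimes report something else, mostly with a low value. They report only what shows in the picture. A call takes as long as a camera call. They do not tell look-alikes from the thing itself.
- r.boxes_of(target, picture): "rect" ([left, top, right, bottom] in pixels, round what is visible of it).
- r.trace(target, picture): "pixels" (480x640 bool, what is visible of it) and "rect" ([left, top, right, bottom] in pixels, round what is visible of it).
The state is a dict: "time_s": time; "joint_positions": joint angles; "qvel": joint speeds; "tau": joint torques, N m; "position": TCP position; "ee_rot": TCP orientation; "force": force on the tool from outside, world axes, zero at the start; "wrist_torque": the same for the moment, N m; "grip_width": finger opening in m; "finger_force": force on a finger pad.
Only numpy, scipy, OpenCV 4.12 (cv2) and the standard library are available. Lean on these libraries where they do the work, as an engineer would, in place of code of your own. Each camera call takes 0.05 s, during which the arm holds its last target. There are 200 camera calls.

TASK

The little cam vise has lost its lever: pick up the lever with the splined hub, feel for the splines with light pressure (never force it) and slide it fully home on the vise's spindle. Then swing the handle clockwise, seen from above, up to its stop so that the blank is clamped, having chosen the spline position so that the locked handle points away from the jaws and the blank. Let go, and leave the other things on the bench where they are.

Things in the scene. Friction and masses are not known exactly. Their poses are not given: they have to be found in the camera images.
- lever: Loose hand lever, dark steel with a black grip, about 0.34 kg, flat on the bench, hub down. Origin: centre of the hub's underside, on the bore's axis; z up the bore; x along the handle. Hub 12-sided, 39 mm across, 38 high. A 13 mm round arm leaves it 28 mm up, rising 9 degrees. Grip the hub from above, fingers either side of the handle, tips 6 to 8 mm over its underside.
- hub_top (a point): Middle of the hub's top, 38 mm above its underside. The hub is bored right through with six straight inner splines 4.9 mm wide: 19.4 mm free between their tips, 28.4 mm across the grooves. A groove lies in line with the handle and every 60 degrees from there.
- lever_grip (a point): Middle of the lever's black grip, on its axis, 105 mm from the hub's axis and 41 mm above the hub's underside. The grip is about 20 mm thick and runs from 74 to 137 mm from the hub's axis.
- vise: Small grey cam vise bolted to the bench, 215 mm long, 100 wide. Origin: on the bench, straight under the spindle's axis; z up; x level, from the spindle towards the jaws and blank. Only the spindle stands higher than 50 mm. The spindle turns rather stiffly (0.25 N m of friction: light rubbing does not turn it), clockwise from above to clamp, and stays where it is left.
- spindle_end (a point): Centre of the top end of the upright steel spindle, on its axis, 86 mm above the bench. Below it a 4 mm cone (11 mm across at the end), then a plain round pilot 18 mm across down to the splines. The spindle starts 70 to 135 degrees short of its hard stop; on the stop the fitted handle can stand only at multiples of 60 degrees from the vise's x axis.
- spline_ends (a point): On the spindle's axis, 76 mm above the bench, level with the upper ends of its six straight splines (26 mm across the tips, 5.3 mm wide, every 60 degrees). Their angle is not reported and differs each time. A mismatched hub rests here, over the pilot, 22 mm short of home; it drops on when turned to match within about 4 degrees and well centred.
- seat (a point): On the spindle's axis, 54 mm above the bench: top of the 40 mm round flange under the splines, where the hub's underside rests when the lever is fully home.
- jaw (a joint): Travel of the sliding jaw towards the blank: 0 open, about 0.006 m with the spindle on its stop. An eccentric on the spindle pushes it, only over the last 65 degrees of the turn.
- jaw_face: Sprung, cork-lined face plate of the sliding jaw, which bears on the blank (5 N per mm). Origin and axes as the vise's when the jaw is open.
- blank: Pale wooden blank, 55 mm across the jaws, 110 along them, 22 thick, lying loose in the vise against or near the fixed jaw, with about 2.5 mm of play. Origin: centre of its underside, axes parallel to the vise's.
- crank: Another machine's crank, not wanted: aluminium, smaller hub (30 mm across, 26 high, smooth 12 mm bore) at its origin, flat arm along x, upright wooden knob at x = 88 mm, 60 mm high in all. Lies near the lever.
- cutout: Thin round plywood cutout with a notch, 72 mm across, 6 thick, lying on the bench. Origin at its centre.
- sander: Cork sanding block with a wooden back, 100 x 60 x 40 mm, on the bench. Origin under its centre.
- square: Try square, dark wooden stock 115 mm along its y, steel blade 140 mm along its x, 18 mm high. Origin under the stock's middle.
- glue: White glue bottle with an orange cap, 56 mm across, 150 high, upright. Origin under its centre.
Not all that is in view belongs to the job. What is meant by the lever is not blue or red, and is the smaller of those in its own colour.

How it is judged:
By the outcome, as a careful person would: the job done as asked, in the order asked, and still so for the second after the job is handed in, with the robot touching nothing.
It also fails if it takes over 72 s, if anything falls off the work surface, if the arm or the gripper's body presses on something with over 40 N, if the wrist force passes 120 N, or if a joint passes its speed limit or range.

## Working session

There is one attempt and no reset: what is moved stays moved. The work goes in short steps, Python scripts to look and compute and a tool call to move; the robot and the scene stay as the last step left them, time stands still between calls to the robot, and variables do not carry over. Pictures are saved under pics/ and viewed, at most 10 in all, crops included, and the job is handed in when it is done.

Besides the shell and the picture viewer there is one more tool, called after ">>>" by a JSON object that holds its "name" and its "arguments", one argument or row to a line. step_arm: Moves the arm, as the interface text tells. Shift numbers are shares of 0.15 m and turn numbers shares of 0.1 rad, none past 1 either way. Its arguments: {"type":"object","properties":{"steps":{"type":"array"},"newtons":{"type":"number"}},"required":["steps"]}

```bash
mkdir -p pics; cat > h.py <<'E'
import numpy as np, cv2
from plant import r
def ray(s,u,v):
    x=(u-s["cx"])/s["fx"]; y=(v-s["cy"])/s["fy"]
    xd=np.array([x,y]); p=xd.copy()
    for _ in range(30): p=xd/(1+s["k1"]*(p@p))
    d=np.array(s["attitude"])@np.array([p[0],p[1],1.]); return np.array(s["xyz"]),d
def at(s,u,v,z):
    o,d=ray(s,u,v); return o+d*(z-o[2])/d[2]
def proj(s,P):
    c=np.array(s["attitude"]).T@(np.array(P)-np.array(s["xyz"])); p=c[:2]/c[2]; p=p*(1+s["k1"]*(p@p))
    return np.array([s["cx"]+s["fx"]*p[0],s["cy"]+s["fy"]*p[1]])
def save(n,im): cv2.imwrite("pics/"+n+".png",cv2.cvtColor(im,cv2.COLOR_RGB2BGR))
E
python3 - <<'E'
from h import *
for n in ("top","side"):
    s=r.snapshot(n); save(n+"0",s["img"]); print(n,s["xyz"],s["fx"],s["k1"],np.round(s["attitude"],2).tolist())
    for t in ["lever","hub_top","lever_grip","vise","spindle_end","blank","crank"]:
        print(t,[(np.round(b["rect"]).tolist(),round(b["p"],2)) for b in r.boxes_of(t,s)[:4]])
E
```

```text
top [ 0.19458686 -0.17218186  1.42319908] 541.273983391463 -0.1263832140033096 [[-0.0, -0.98, 0.19], [-1.0, 0.0, -0.01], [0.01, -0.19, -0.98]]
lever [([452.0, 247.0, 490.0, 301.0], 0.92), ([365.0, 320.0, 386.0, 350.0], 0.79), ([303.0, 119.0, 380.0, 144.0], 0.6), ([352.0, 182.0, 381.0, 241.0], 0.56)]
hub_top [([304.0, 116.0, 379.0, 138.0], 0.97), ([352.0, 179.0, 382.0, 240.0], 0.75), ([368.0, 320.0, 386.0, 352.0], 0.52)]
lever_grip [([305.0, 116.0, 376.0, 142.0], 0.72), ([452.0, 252.0, 487.0, 300.0], 0.67), ([370.0, 324.0, 385.0, 349.0], 0.63), ([354.0, 177.0, 385.0, 240.0], 0.61)]
vise [([146.0, 164.0, 234.0, 235.0], 0.83), ([177.0, 178.0, 202.0, 215.0], 0.37)]
spindle_end [([147.0, 169.0, 233.0, 234.0], 0.81)]
blank [([160.0, 173.0, 194.0, 212.0], 0.95), ([180.0, 179.0, 204.0, 215.0], 0.41)]
crank [([301.0, 171.0, 314.0, 217.0], 0.79), ([255.0, 249.0, 288.0, 291.0], 0.28)]
side [0.35022793 0.79496606 0.81320495] 525.0799814884522 0.0014829608185974977 [[-1.0, -0.03, 0.07], [-0.08, 0.58, -0.81], [-0.02, -0.81, -0.59]]
lever [([341.0, 166.0, 387.0, 184.0], 0.86), ([182.0, 215.0, 225.0, 260.0], 0.72), ([261.0, 222.0, 322.0, 239.0], 0.67), ([409.0, 212.0, 464.0, 232.0], 0.65)]
hub_top [([180.0, 214.0, 220.0, 264.0], 0.92), ([264.0, 219.0, 322.0, 240.0], 0.88), ([339.0, 169.0, 388.0, 187.0], 0.82), ([409.0, 214.0, 460.0, 235.0], 0.69)]
lever_grip [([341.0, 169.0, 390.0, 188.0], 0.97), ([411.0, 212.0, 460.0, 233.0], 0.94), ([183.0, 218.0, 221.0, 261.0], 0.77), ([265.0, 222.0, 322.0, 241.0], 0.75)]
vise [([184.0, 336.0, 296.0, 444.0], 0.78)]
spindle_end [([185.0, 336.0, 295.0, 448.0], 0.82)]
blank [([198.0, 371.0, 261.0, 419.0], 0.97)]
crank [([244.0, 256.0, 297.0, 283.0], 0.96)]
```

View pics/top0.png

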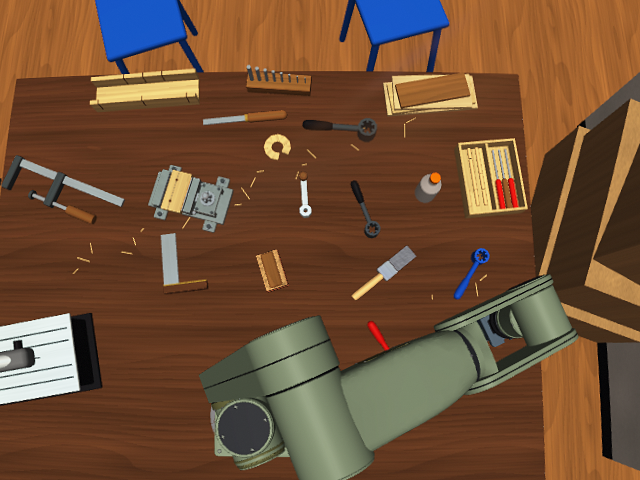

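View pics/side0.png

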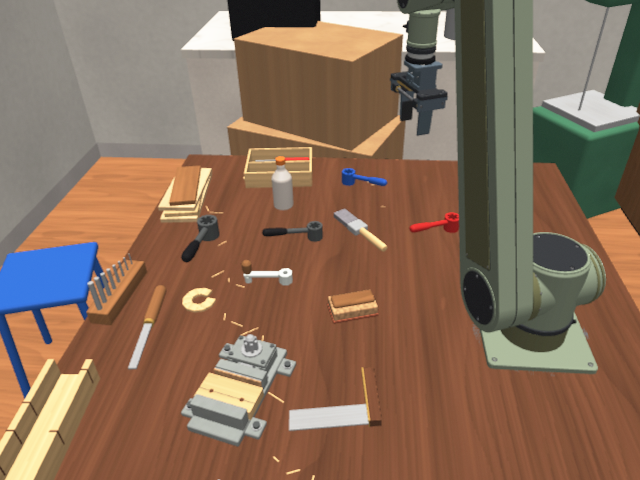

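The top view shows two dark levers: one with its hub at about (372,229) and the other at about (367,128). The vise spindle is near (208,198), with the jaws and blank to its left. In the side view the nearer dark lever's hub is at (315,231) and the spindle at (250,343). Next I'll measure both.

```bash
python3 - <<'E'
from h import *
T=r.snapshot("top"); S=r.snapshot("side")
for s,n in((T,"T"),(S,"S")):
    for t in ["lever","blank","vise"]:
        for k in r.trace(t,s)[:5]:
            m=k["pixels"].astype(np.uint8); ys,xs=np.nonzero(m); print(n,t,round(k["p"],2),np.round(k["rect"]),m.sum(), cv2.minAreaRect(np.c_[xs,ys].astype(np.float32)))
print(at(T,372,226.5,.038),at(T,355,184,.041),"big",at(T,367,127,.04),at(T,304,125,.04),"spindle",at(T,208,198,.086))
print("S",at(S,315,226,.038),at(S,266,232,.04),"spindle",at(S,250,338,.086))
def crop(s,x0,y0,x1,y1,w,h): return cv2.resize(s["img"][y0:y1,x0:x1],(w,h),interpolation=cv2.INTER_CUBIC)
a=crop(T,335,170,395,245,320,400); b=crop(T,140,155,240,240,470,400)
c=crop(S,255,210,335,250,400,200); d=crop(S,220,325,280,385,400,400)
o=np.zeros((600,800,3),np.uint8); o[:300,:240]=cv2.resize(a,(240,300)); o[:300,240:593]=cv2.resize(b,(353,300)); o[300:500,:400]=c;o[300:600,400:700]=cv2.resize(d,(300,300))
save("c1",o)
E
```

```text
T lever 0.87 [304. 120. 381. 145.] 761 ((340.0, 129.5), (72.0, 23.0), 0.0)
T lever 0.74 [365. 321. 390. 352.] 238 ((377.7944641113281, 335.7337951660156), (33.276611328125, 8.467706680297852), 58.671302795410156)
T lever 0.67 [352. 180. 381. 240.] 495 ((362.1880187988281, 208.8849334716797), (61.77129364013672, 16.11152458190918), 63.970401763916016)
T lever 0.63 [454. 246. 489. 299.] 531 ((468.1744079589844, 271.6815490722656), (17.294490814208984, 56.927696228027344), 35.83765411376953)
T blank 0.63 [159. 171. 193. 214.] 760 ((176.4537353515625, 191.5480499267578), (20.879249572753906, 40.86367416381836), 17.35402488708496)
T blank 0.25 [181. 181. 205. 216.] 467 ((191.10302734375, 195.53564453125), (13.556916236877441, 36.418312072753906), 19.09349250793457)
T blank 0.15 [300. 171. 311. 219.] 336 ((305.01385498046875, 193.98529052734375), (46.1240348815918, 11.052632331848145), 88.36341857910156)
T vise 0.61 [147. 166. 231. 236.] 2681 ((190.70118713378906, 196.84559631347656), (79.42664337158203, 57.207611083984375), 14.796761512756348)
S lever 0.98 [180. 214. 222. 259.] 756 ((202.
[... 565 characters left out ...]
69), 24.775142669677734)
S blank 0.56 [183. 332. 296. 445.] 5526 ((237.79124450683594, 389.49090576171875), (82.30364227294922, 115.0681381225586), 25.4268741607666)
S vise 0.94 [183. 334. 298. 442.] 5421 ((238.3768310546875, 389.82379150390625), (81.22647857666016, 115.37971496582031), 25.7960262298584)
S vise 0.18 [183. 288. 216. 311.] 483 ((198.5, 299.5), (23.0, 31.0), 90.0)
[ 0.48111637 -0.3055402   0.038     ] [ 0.59574416 -0.26250313  0.041     ] big [ 0.75758169 -0.29791515  0.04      ] [ 0.76333755 -0.12635943  0.04      ] spindle [0.54678984 0.11722702 0.086     ]
S [ 0.47635831 -0.29800376  0.038     ] [ 0.59697649 -0.26181894  0.04      ] spindle [0.55438506 0.13535315 0.086     ]
```

View pics/c1.png

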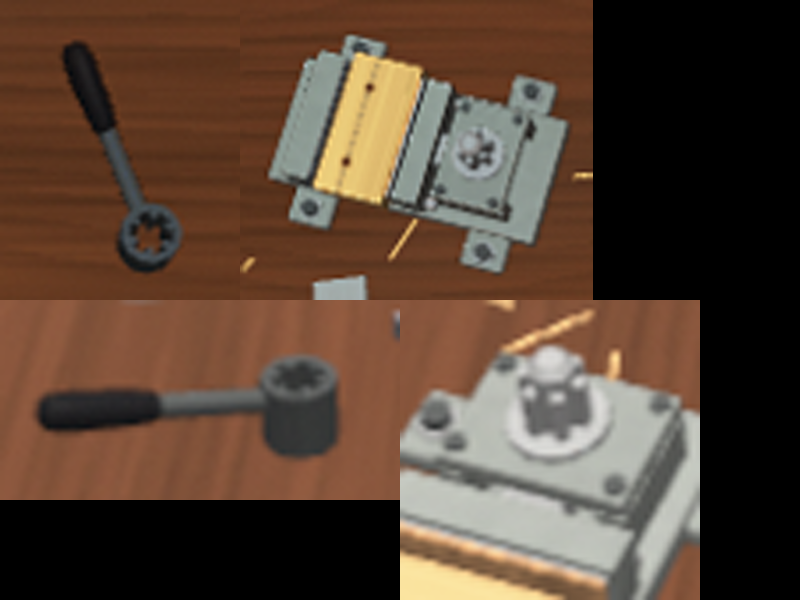

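```bash
cat >> h.py <<'E'
from scipy.optimize import minimize
def circ(c,rad,n=48):
    a=np.linspace(0,2*np.pi,n,endpoint=False); return np.c_[c[0]+rad*np.cos(a),c[1]+rad*np.sin(a),np.full(n,c[2])]
def levmask(s,x,y,yaw,z0=0,K=4,box=None):
    R=np.array([[np.cos(yaw),-np.sin(yaw),0],[np.sin(yaw),np.cos(yaw),0],[0,0,1]])
    def cap(x0,x1,rad):
        f=lambda q:np.array([q,0,.028+(q-.0)*np.tan(np.radians(9))*.95])
        P=[]
        for q in (x0,x1):
            c=f(q)
            for a in np.linspace(0,2*np.pi,16): P.append(c+np.array([0,rad*np.cos(a),rad*np.sin(a)]))
        return np.array(P)
    sets=[np.r_[circ((0,0,0),.0198),circ((0,0,.038),.0198)],cap(.015,.08,.0065),cap(.074,.137,.010)]
    x0,y0,x1,y1=box; m=np.zeros(((y1-y0)*K,(x1-x0)*K),np.uint8)
    for P in sets:
        W=P@R.T+[x,y,z0]; p=np.array([proj(s,w) for w in W])
        h=cv2.convexHull(((p-[x0,y0]+.5)*K).astype(np.float32)); cv2.fillConvexPoly(m,np.round(h).astype(np.int32),1)
    return m.astype(bool)
E
python3 - <<'E'
from h import *
T=r.snapshot("top"); S=r.snapshot("side"); K=4
boxes={"T":(340,170,395,248),"S":(255,212,332,250)}
obs={}
for n,s in(("T",T),("S",S)):
    x0,y0,x1,y1=boxes[n]; im=cv2.resize(s["img"][y0:y1,x0:x1],None,fx=K,fy=K,interpolation=cv2.INTER_CUBIC).astype(int)
    sat=im.max(2)-im.min(2); m=(sat<np.percentile(sat,70)*.45)
    obs[n]=m; print(n,m.sum()/16)
def cost(p,ns="TS"):
    c=0
    for n,s in(("T",T),("S",S)):
        if n not in ns: continue
        M=levmask(s,p[0],p[1],p[2],box=boxes[n]); M=M.copy(); c+=1-(M&obs[n]).sum()/(M|obs[n]).sum()
    return c
for ns in("T","S","TS"):
    q=minimize(lambda v:cost([.479+v[0]/100,-.303+v[1]/100,.35+v[2]/10],ns),[0,0,0],method="Nelder-Mead",options=dict(initial_simplex=[[0,0,0],[1,0,0],[0,1,0],[0,0,1]],maxiter=120))
    v=q.x; p=[.479+v[0]/100,-.303+v[1]/100,.35+v[2]/10]; print(ns,np.round(p,4),np.degrees(p[2]),q.fun)
# spindle
for s,u,v,z in((T,207.4,198.1,.054),(T,205.4,196.4,.086),(S,251.6,348.6,.054),(S,250,336,.086)): print(at(s,u,v,z))
st=r.state(); print(st["time_s"],np.round(st["ee_rot"],3).tolist(),st["grip_width"])
# bigger vise crops, 8x, no interpolation overlay
o=np.zeros((600,800,3),np.uint8)
a=cv2.resize(T["img"][180:215,188:228],None,fx=10,fy=10,interpolation=cv2.INTER_CUBIC);b=cv2.resize(S["img"][330:365,232:272],None,fx=10,fy=10,interpolation=cv2.INTER_CUBIC)
o[:350,:400]=a;o[:350,400:]=b
c=cv2.resize(T["img"][160:240,140:240],None,fx=3,fy=3,interpolation=cv2.INTER_CUBIC);o[355:595,:300]=c
d=cv2.resize(S["img"][330:450,180:300],None,fx=2,fy=2,interpolation=cv2.INTER_CUBIC);o[355:595,400:640]=d
save("c2",o)
E
```

```text
T 449.3125
S 556.625
T [ 0.4788 -0.3058  0.3931] 22.523950365134777 0.14949253731343282
S [ 0.4789 -0.3019  0.4089] 23.42972843499753 0.09564325986673505
TS [ 0.4787 -0.3056  0.4007] 22.96059012429398 0.3604074371842636
[0.5549564 0.1257317 0.054    ]
[0.55106463 0.12413754 0.086     ]
[0.55507436 0.13261559 0.054     ]
[0.55536092 0.13044041 0.086     ]
1.3 [[0.918, 0.396, 0.0], [0.396, -0.918, -0.0], [0.0, 0.0, -1.0]] 0.09102252175512938
```

View pics/c2.png

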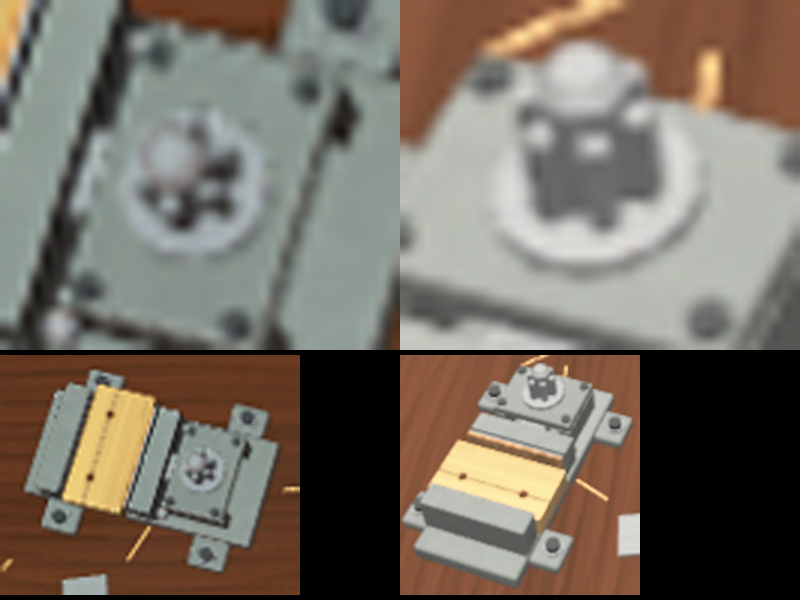

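```bash
python3 - <<'E'
from h import *
T=r.snapshot("top"); S=r.snapshot("side")
print("S flange",at(S,251.2,347.4,.054)[:2],"cone base",at(S,249.75,337,.0835)[:2])
print("T flange",at(T,206.85,197.85,.054)[:2],"end",at(T,204.75,195.3,.084)[:2])
q=[]
for x,y in((540,132),(595,143),(640,108)):
    q.append(at(S,(x-400+.5)/10-.5+232,(y+.5)/10-.5+330,.076)[:2])
q=np.array(q);print(q)
for c in (np.array([.555,.132]),np.array([.5545,.1305]),np.array([.5545,.129])):
    d=q-c; print(c,np.hypot(*d.T)*1000,np.degrees(np.arctan2(d[:,1],d[:,0])))
# vise axis: blank & vise outlines in top (crop3: scale3 from 140,160 ; side: scale 2 from 180,330)
t=lambda x,y:((x+.5)/3-.5+140,(y-355+.5)/3-.5+160)
e=lambda x,y:((x-400+.5)/2-.5+180,(y-355+.5)/2-.5+330)
def ang(a,b): d=b-a; return np.degrees(np.arctan2(d[1],d[0]))
print("T cross blank",ang(at(T,*t(155,396),.04),at(T,*t(124,512),.04)), ang(at(T,*t(97,387),.04),at(T,*t(65,500),.04)))
print("T plate",ang(at(T,*t(242,431),.05),at(T,*t(227,523),.05)),"S blank front edge",ang(at(S,*e(460,442),.04),at(S,*e(563,466),.04)),"S jaw",ang(at(S,*e(428,489),.05),at(S,*e(536,525),.05)))
print("S base front",ang(at(S,*e(415,545),.012),at(S,*e(520,580),.012)),"bolts",ang(at(T,*t(60,517),.02),at(T,*t(207,553),.02)),ang(at(T,*t(102,379),.02),at(T,*t(249,417),.02)))
E
```

```text
S flange [0.55641121 0.12972417] cone base [0.55604193 0.13065662]
T flange [0.55564193 0.1272177 ] end [0.55452812 0.12639254]
[[0.56316518 0.13849741]
 [0.55239402 0.14048676]
 [0.54565422 0.13139409]]
[0.555 0.132] [10.43486884  8.87785611  9.3654026 ] [  38.51090756  107.06986593 -176.29059311]
[0.5545 0.1305] [11.79168791 10.20640184  8.89085302] [ 42.70506439 101.9079273  174.22838466]
[0.5545 0.129 ] [12.85636586 11.67822471  9.16403574] [ 47.62354135 100.38923275 164.85581779]
T cross blank 168.02099401156536 167.55681832903846
T plate 173.02392663401537 S blank front edge 168.58745477944044 S jaw 163.94374332311259
S base front 164.899428392149 bolts -103.92375600852891 -105.19167689475277
```

Splines sit at about 46° (mod 60) in world and the vise x axis at about 76°. That leaves roughly 90° to the stop, so I'll fit the handle at about -14°. The wanted lever's hub is at about (0.479, -0.304) with yaw 23°. I'll grasp with the tool at yaw 173°, 30° off the half-turn grasp, to keep joint 6 in range.

>>> {"name": "step_arm", "arguments": {
  "steps": [
    [[0.355,-0.118,0.12],[0,0,0],1],
    [[0.355,-0.118,0.12],[0,0,0],1],
    [[0.355,-0.118,0.12],[0,0,0],1],
    [[0.355,-0.118,0.12],[0,0,0],1],
    [[0.355,-0.118,0.12],[0,0,0],1],
    [[0.355,-0.118,0.12],[0,0,0],1],
    [[0,0,0],[0,0,-1],1],
    [[0,0,0],[0,0,-1],1],
    [[0,0,0],[0,0,-1],1],
    [[0,0,0],[0,0,-1],1],
    [[0,0,0],[0,0,-1],1],
    [[0,0,0],[0,0,-1],1]
  ]
}}

```text
time_s: 2.9
position: [0.479, -0.3042, 0.106]
ee_rot: [[0.532, 0.847, 0.0], [0.847, -0.532, -0.0], [-0.0, 0.0, -1.0]]
force: [0.7, -0.5, 0.2]
grip_width: 0.0911
finger_force: 0.0
```

>>> {"name": "step_arm", "arguments": {
  "steps": [
    [[0,0,0],[0,0,-1],1],
    [[0,0,0],[0,0,-1],1],
    [[0,0,0],[0,0,-1],1],
    [[0,0,0],[0,0,-1],1],
    [[0,0,0],[0,0,-1],1],
    [[0,0,0],[0,0,-1],1],
    [[0,0,0],[0,0,-1],1],
    [[0,0,0],[0,0,-1],1],
    [[0,0,0],[0,0,-1],1],
    [[0,0,0],[0,0,-1],1],
    [[0,0,0],[0,0,-1],1],
    [[0,0,0],[0,0,-1],1]
  ]
}}

```text
time_s: 4.4
position: [0.479, -0.3042, 0.106]
ee_rot: [[-0.597, 0.803, 0.0], [0.803, 0.597, -0.0], [-0.0, 0.0, -1.0]]
force: [-0.8, -1.0, -0.2]
grip_width: 0.0912
finger_force: 0.0
```

>>> {"name": "step_arm", "arguments": {
  "steps": [
    [[0,0,0],[0,0,-1],1],
    [[0,0,0],[0,0,-1],1],
    [[0,0,0],[0,0,-1],1],
    [[0,0,0],[0,0,-1],1],
    [[0,0,0],[0,0,-1],1],
    [[0,0,0],[0,0,-1],1],
    [[0,0,0],[0,0,-1],1],
    [[0,0,0],[0,0,-1],1],
    [[0,0,0],[0,0,-0.2],1],
    [[0,0,0],[0,0,0],1],
    [[0,0,0],[0,0,0],1]
  ]
}}

```text
time_s: 5.78
position: [0.4789, -0.3042, 0.106]
ee_rot: [[-0.993, 0.115, 0.0], [0.115, 0.993, -0.0], [-0.0, -0.0, -1.0]]
force: [-0.1, -0.1, 0.4]
grip_width: 0.0912
finger_force: 0.0
```

>>> {"name": "step_arm", "arguments": {
  "steps": [
    [[0,0,0.2],[0,0,0],1],
    [[0,0,0.2],[0,0,0],1],
    [[0,0,0.2],[0,0,0],1],
    [[0,0,0.06],[0,0,0],1],
    [[0,0,0],[0,0,0],1]
  ]
}}

```text
time_s: 6.4
position: [0.4789, -0.3042, 0.0069]
ee_rot: [[-0.993, 0.115, -0.0], [0.115, 0.993, 0.0], [0.0, 0.0, -1.0]]
force: [-0.4, -0.1, -0.9]
grip_width: 0.091
finger_force: 0.0
```

>>> {"name": "step_arm", "arguments": {
  "steps": [
    [[0,0,0],[0,0,0],-1],
    [[0,0,0],[0,0,0],-1],
    [[0,0,0],[0,0,0],-1],
    [[0,0,0],[0,0,0],-1],
    [[0,0,0],[0,0,0],-1],
    [[0,0,0],[0,0,0],-1]
  ],
  "newtons": 25
}}

```text
time_s: 7.15
position: [0.4789, -0.3041, 0.007]
ee_rot: [[-0.993, 0.115, -0.0], [0.115, 0.993, 0.0], [0.0, 0.0, -1.0]]
force: [-0.2, -0.5, 0.2]
grip_width: 0.0387
finger_force: 25.0
```

```bash
python3 - <<'E'
from h import *
st=r.state(); print(st["grip_width"],st["finger_force"],st["position"])
S=r.snapshot("side"); T=r.snapshot("top"); o=np.zeros((500,800,3),np.uint8)
o[:,:400]=cv2.resize(S["img"][185:265,250:350],(400,500)) if 0 else cv2.resize(S["img"][165:265,250:330],(400,500),interpolation=cv2.INTER_CUBIC)
o[:,400:]=cv2.resize(T["img"][165:265,330:410],(400,500),interpolation=cv2.INTER_CUBIC); save("g1",o)
E
```

```text
0.03866954123412633 25.000078913290054 [ 0.47891161 -0.3041217   0.00699634]
```

View pics/g1.png

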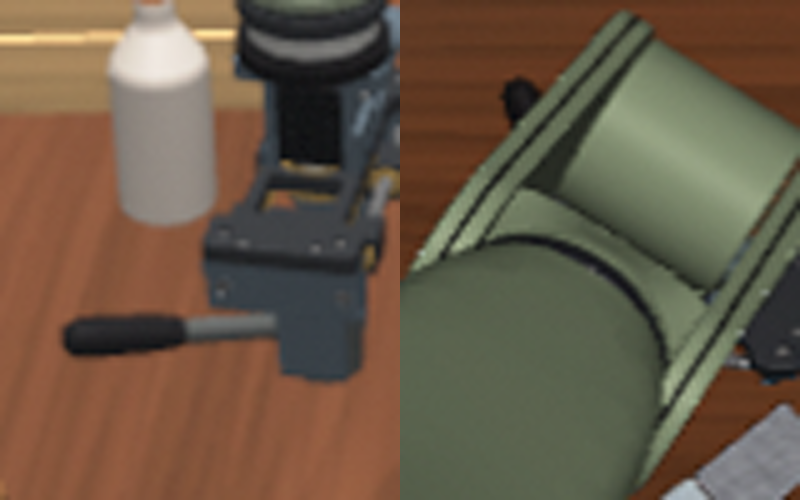

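The fingers closed on the hub flats (38.7 mm) and the handle passes clear of the fingers at about (200,330) in the left crop. Next: lift and carry it over the spindle.

>>> {"name": "step_arm", "arguments": {
  "steps": [
    [[0,0,-0.2],[0,0,0],-1],
    [[0,0,-0.3],[0,0,0],-1],
    [[0,0,-0.32],[0,0,0],-1],
    [[0,0,0],[0,0,0],-1]
  ],
  "newtons": 40
}}

```text
time_s: 7.75
position: [0.4809, -0.3055, 0.1334]
ee_rot: [[-0.993, 0.115, 0.007], [0.114, 0.993, -0.005], [-0.007, -0.004, -1.0]]
force: [0.5, 0.5, -3.0]
grip_width: 0.039
finger_force: 40.0
```

>>> {"name": "step_arm", "arguments": {
  "steps": [
    [[-0.022,0.365,0],[0,0,0],-1],
    [[-0.022,0.365,0],[0,0,0],-1],
    [[-0.022,0.365,0],[0,0,0],-1],
    [[-0.022,0.365,0],[0,0,0],-1],
    [[-0.022,0.365,0],[0,0,0],-1],
    [[-0.022,0.365,0],[0,0,0],-1],
    [[-0.022,0.365,0],[0,0,0],-1],
    [[-0.022,0.368,0],[0,0,0],-1],
    [[0,0,0],[0,0,0],-1]
  ]
}}

```text
time_s: 8.88
position: [0.5545, 0.1317, 0.1276]
ee_rot: [[-0.994, 0.11, -0.003], [0.11, 0.994, 0.0], [0.003, -0.0, -1.0]]
force: [0.2, -0.7, -3.9]
grip_width: 0.0387
finger_force: 40.0
```

>>> {"name": "step_arm", "arguments": {
  "steps": [
    [[0,0,0],[0,0,1],-1],
    [[0,0,0],[0,0,1],-1],
    [[0,0,0],[0,0,1],-1],
    [[0,0,0],[0,0,1],-1],
    [[0,0,0],[0,0,1],-1],
    [[0,0,0],[0,0,0.5],-1],
    [[0,0,0],[0,0,0],-1],
    [[0,0,0],[0,0,0],-1]
  ]
}}

```text
time_s: 9.88
position: [0.5548, 0.1277, 0.129]
ee_rot: [[-0.787, 0.617, -0.002], [0.617, 0.787, -0.001], [0.001, -0.002, -1.0]]
force: [-0.4, 0.2, -3.0]
grip_width: 0.0388
finger_force: 40.0
```

```bash
python3 - <<'E'
from h import *
st=r.state(); print(st["time_s"],st["position"],np.degrees(np.arctan2(st["ee_rot"][1][0],st["ee_rot"][0][0])),st["force"],st["wrist_torque"],st["grip_width"],st["joint_positions"])
S=r.snapshot("side"); T=r.snapshot("top"); o=np.zeros((500,800,3),np.uint8)
o[:,:400]=cv2.resize(S["img"][260:385,190:290],(400,500),interpolation=cv2.INTER_CUBIC)
o[:,400:]=cv2.resize(T["img"][130:255,150:250],(400,500),interpolation=cv2.INTER_CUBIC); save("g2",o)
E
```

```text
9.875 [0.5547508  0.12772245 0.12902318] 141.91827781838873 [-0.43959693  0.20859857 -2.98418384] [ 0.03831106 -0.0750761   0.01044501] 0.038794418151985643 [ 2.06225265e-01  3.77705614e-01  1.70348406e+00 -2.67160720e-04
  1.06231999e+00 -6.99790189e-01]
```

View pics/g2.png

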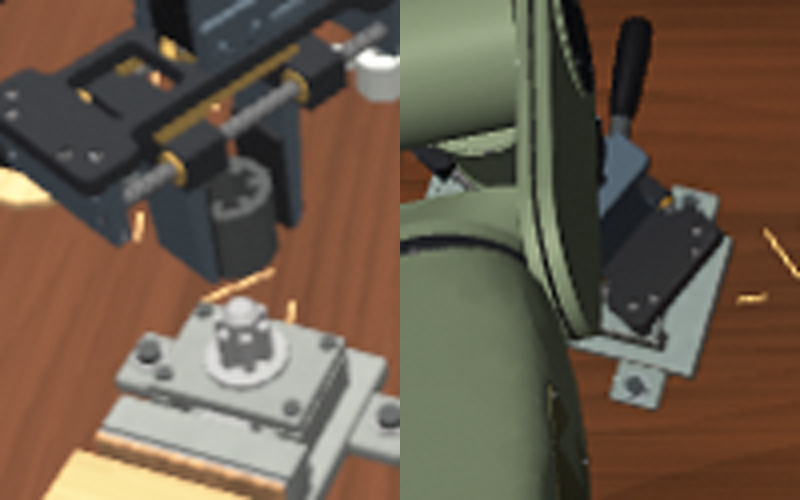

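The hub hangs over the spindle: in the side crop the hub top is at about (241,183) and the spindle at (242,310). I'll check the offset numerically.

```bash
python3 - <<'E'
from h import *
S=r.snapshot("side"); st=r.state(); p=st["position"]; print(p)
f=lambda x,y:((x+.5)/4-.5+190,(y+.5)/4-.5+260)
print("hub top",at(S,*f(241,184),p[2]+.031)[:2])
c=lambda xy,z,rad: (lambda q:(q.min(0),q.max(0)))((np.array([proj(S,w) for w in circ((xy[0],xy[1],z),rad)])+.5-[190,260])*4)
print("pred hub top at TCP",c(p,p[2]+.031,.0198),"bottom",c(p,p[2]-.007,.0198))
for xy in((.5555,.1285),(.5562,.130)): print(xy,"flange",c(xy,.054,.020),"end",c(xy,.086,.0055),"pilot",c(xy,.082,.009))
E
```

```text
[0.55518919 0.12816063 0.12963529]
hub top [0.54878374 0.12689958]
pred hub top at TCP (array([181.99444442, 155.29686967]), array([271.34037779, 217.42708877])) bottom (array([191.6801247 , 215.66287512]), array([278.91924597, 278.37767393]))
(0.5555, 0.1285) flange (array([206.85515987, 318.16998397]), array([291.40104733, 382.33806732])) end (array([230.67441298, 294.14812179]), array([254.35740024, 311.7004711 ])) pilot (array([224.02114233, 294.57337982]), array([262.68864931, 323.31647357]))
(0.5562, 0.13) flange (array([204.73417689, 320.42978532]), array([289.38569464, 384.74859686])) end (array([228.54544928, 296.44965096]), array([252.25857477, 314.04401338])) pilot (array([221.88832815, 296.86334157]), array([260.60493278, 325.67507165]))
```

>>> {"name": "step_arm", "arguments": {
  "steps": [
    [[0,0.007,0.1],[0,0,0],-1],
    [[0,0,0.11],[0,0,0],-1],
    [[0,0,0],[0,0,0],-1],
    [[0,0,0],[0,0,0],-1],
    [[0,0,0.02],[0,0,0],-1],
    [[0,0,0.02],[0,0,0],-1],
    [[0,0,0],[0,0,0],-1]
  ]
}}

```text
time_s: 10.9
position: [0.5559, 0.1292, 0.0923]
ee_rot: [[-0.787, 0.617, -0.0], [0.617, 0.787, -0.0], [0.0, -0.0, -1.0]]
force: [-0.4, -0.0, -3.0]
grip_width: 0.0388
finger_force: 40.0
```

>>> {"name": "step_arm", "arguments": {
  "steps": [
    [[0,0,0.015],[0,0,0],-1],
    [[0,0,0.01],[0,0,0],-1],
    [[0,0,0],[0,0,0],-1]
  ]
}}

```text
time_s: 11.28
position: [0.5559, 0.1292, 0.0885]
ee_rot: [[-0.787, 0.617, -0.0], [0.617, 0.787, -0.0], [0.0, -0.0, -1.0]]
force: [-0.6, -0.3, -2.5]
grip_width: 0.0386
finger_force: 40.0
```

>>> {"name": "step_arm", "arguments": {
  "steps": [
    [[0,0,0.01],[0,0,0],-1],
    [[0,0,0.01],[0,0,0],-1],
    [[0,0,0],[0,0,0],-1]
  ]
}}

```text
time_s: 11.65
position: [0.5559, 0.1292, 0.0855]
ee_rot: [[-0.787, 0.617, -0.0], [0.617, 0.787, -0.0], [0.0, -0.0, -1.0]]
force: [-0.9, 0.2, -2.8]
grip_width: 0.0384
finger_force: 40.0
```

>>> {"name": "step_arm", "arguments": {
  "steps": [
    [[0,0,0.01],[0,0,0],-1],
    [[0,0,0.007],[0,0,0],-1],
    [[0,0,0],[0,0,0],-1]
  ]
}}

```text
time_s: 12.02
position: [0.5559, 0.1292, 0.083]
ee_rot: [[-0.787, 0.617, -0.0], [0.617, 0.787, -0.0], [0.0, -0.0, -1.0]]
force: [0.7, -0.5, -2.1]
grip_width: 0.0389
finger_force: 40.0
```

>>> {"name": "step_arm", "arguments": {
  "steps": [
    [[0,0,0.007],[0,0,0],-1],
    [[0,0,0],[0,0,0],-1]
  ]
}}

```text
time_s: 12.28
position: [0.5561, 0.1293, 0.082]
ee_rot: [[-0.787, 0.617, 0.0], [0.617, 0.787, 0.0], [-0.0, 0.0, -1.0]]
force: [-0.2, 0.4, -2.5]
grip_width: 0.0386
finger_force: 40.0
```

>>> {"name": "step_arm", "arguments": {
  "steps": [
    [[0,0,0.007],[0,0,0],-1],
    [[0,0,0],[0,0,0],-1]
  ]
}}

```text
time_s: 12.52
position: [0.5561, 0.1293, 0.081]
ee_rot: [[-0.787, 0.617, 0.0], [0.617, 0.787, 0.0], [-0.0, 0.0, -1.0]]
force: [-0.2, 0.0, -2.4]
grip_width: 0.0386
finger_force: 40.0
```

>>> {"name": "step_arm", "arguments": {
  "steps": [
    [[0,0,0.007],[0,0,0],-1],
    [[0,0,0],[0,0,0],-1]
  ]
}}

```text
time_s: 12.78
position: [0.5561, 0.1293, 0.08]
ee_rot: [[-0.787, 0.617, 0.0], [0.617, 0.787, 0.0], [-0.0, 0.0, -1.0]]
force: [0.6, 0.8, -2.9]
grip_width: 0.0386
finger_force: 40.0
```

>>> {"name": "step_arm", "arguments": {
  "steps": [
    [[0,0,0.015],[0,0,0],-1],
    [[0,0,0.015],[0,0,0],-1],
    [[0,0,0],[0,0,0],-1]
  ]
}}

```text
time_s: 13.15
position: [0.556, 0.1294, 0.0752]
ee_rot: [[-0.787, 0.617, -0.0], [0.617, 0.787, 0.0], [0.0, 0.0, -1.0]]
force: [1.1, 1.3, -3.2]
grip_width: 0.0383
finger_force: 40.0
```

>>> {"name": "step_arm", "arguments": {
  "steps": [
    [[0,0,0.02],[0,0,0],-1],
    [[0,0,0.02],[0,0,0],-1],
    [[0,0,0],[0,0,0],-1]
  ]
}}

```text
time_s: 13.52
position: [0.556, 0.1294, 0.0691]
ee_rot: [[-0.787, 0.617, -0.0], [0.617, 0.787, 0.0], [0.0, 0.0, -1.0]]
force: [0.3, 2.7, -3.3]
grip_width: 0.0386
finger_force: 40.0
```

>>> {"name": "step_arm", "arguments": {
  "steps": [
    [[0,0,0.02],[0,0,0],-1],
    [[0,0,0.02],[0,0,0],-1],
    [[0,0,0],[0,0,0],-1]
  ]
}}

```text
time_s: 13.9
position: [0.556, 0.1294, 0.0632]
ee_rot: [[-0.787, 0.617, -0.0], [0.617, 0.787, 0.0], [0.0, 0.0, -1.0]]
force: [0.1, 2.8, -3.9]
grip_width: 0.0384
finger_force: 40.0
```

>>> {"name": "step_arm", "arguments": {
  "steps": [
    [[0,0,0.01],[0,0,0],-1],
    [[0,0,0.005],[0,0,0],-1],
    [[0,0,0],[0,0,0],-1]
  ]
}}

```text
time_s: 14.28
position: [0.5561, 0.1294, 0.0613]
ee_rot: [[-0.787, 0.617, 0.0], [0.617, 0.787, 0.0], [-0.0, 0.0, -1.0]]
force: [0.2, 4.8, -1.5]
grip_width: 0.0386
finger_force: 40.0
```

```bash
python3 - <<'E'
from h import *
st=r.state(); print(st["time_s"],st["position"],st["force"],st["wrist_torque"],st["joint_positions"][5])
S=r.snapshot("side"); T=r.snapshot("top"); o=np.zeros((500,800,3),np.uint8)
o[:,:400]=cv2.resize(S["img"][260:385,190:290],(400,500),interpolation=cv2.INTER_CUBIC)
o[:,400:]=cv2.resize(T["img"][130:255,150:250],(400,500),interpolation=cv2.INTER_CUBIC); save("g3",o)
E
```

```text
14.275 [0.55608944 0.12937743 0.06127905] [ 0.23583207  4.79839556 -1.48075331] [ 0.80474723 -0.07315505 -0.04034832] -0.6976873578726661
```

View pics/g3.png

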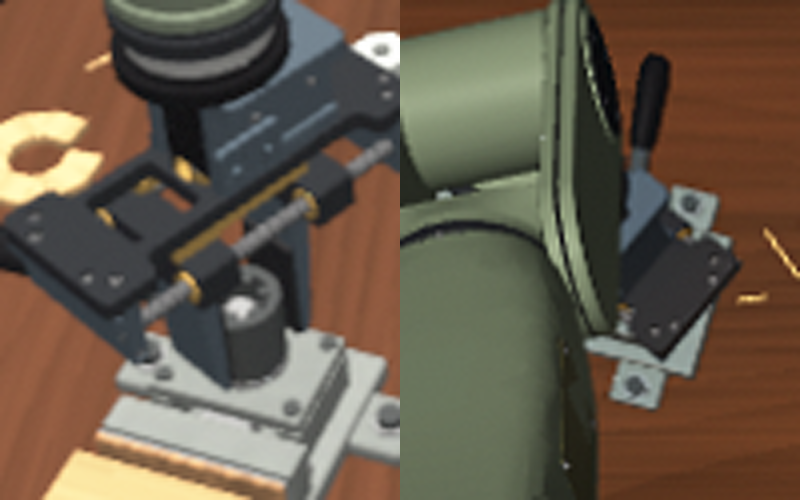

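The hub is down around the spindle at (240,305), TCP z 0.061, so its underside is about 54 mm up, at the seat. I'll press it lightly, then start the swing.

>>> {"name": "step_arm", "arguments": {
  "steps": [
    [[0,0,0.005],[0,0,0],-1],
    [[0,0,0],[0,0,0],-1]
  ],
  "newtons": 55
}}

```text
time_s: 14.62
position: [0.5561, 0.1294, 0.0609]
ee_rot: [[-0.787, 0.617, 0.0], [0.617, 0.787, 0.0], [-0.0, 0.0, -1.0]]
force: [-1.4, 5.0, 3.8]
grip_width: 0.0382
finger_force: 55.0
```

>>> {"name": "step_arm", "arguments": {
  "steps": [
    [[0,0,0],[0,0,0.6],-1],
    [[0,0,0],[0,0,0.8],-1],
    [[0,0,0],[0,0,0.8],-1],
    [[0,0,0],[0,0,0.8],-1],
    [[0,0,0],[0,0,0],-1]
  ]
}}

```text
time_s: 15.25
position: [0.5559, 0.1294, 0.061]
ee_rot: [[-0.57, 0.822, 0.0], [0.822, 0.57, 0.0], [-0.0, 0.0, -1.0]]
force: [-1.5, 4.9, 3.8]
grip_width: 0.0385
finger_force: 55.0
```

```bash
python3 - <<'E'
from h import *
st=r.state(); print(st["time_s"],st["position"],st["force"],st["wrist_torque"],np.degrees(np.arctan2(st["ee_rot"][1][0],st["ee_rot"][0][0])),st["grip_width"])
E
```

```text
15.25 [0.55594062 0.1293814  0.06095142] [-1.5309625   4.89569839  3.76601486] [0.89624104 0.26111942 0.19169119] 124.73286780783528 0.03853525972279143
```

>>> {"name": "step_arm", "arguments": {
  "steps": [
    [[0,0,0],[0,0,0.9],-1],
    [[0,0,0],[0,0,0.9],-1],
    [[0,0,0],[0,0,0.9],-1],
    [[0,0,0],[0,0,0.9],-1],
    [[0,0,0],[0,0,0.9],-1],
    [[0,0,0],[0,0,0.9],-1],
    [[0,0,0],[0,0,0.9],-1],
    [[0,0,0],[0,0,0.9],-1],
    [[0,0,0],[0,0,0.9],-1],
    [[0,0,0],[0,0,0.9],-1],
    [[0,0,0],[0,0,0],-1]
  ]
}}

```text
time_s: 16.62
position: [0.5554, 0.1293, 0.0609]
ee_rot: [[0.289, 0.957, -0.001], [0.957, -0.289, -0.0], [-0.0, -0.001, -1.0]]
force: [-2.5, 4.5, 5.2]
grip_width: 0.0386
finger_force: 55.0
```

>>> {"name": "step_arm", "arguments": {
  "steps": [
    [[0,0,0],[0,0,0.9],-1],
    [[0,0,0],[0,0,0.9],-1],
    [[0,0,0],[0,0,0.5],-1],
    [[0,0,0],[0,0,0],-1]
  ]
}}

```text
time_s: 17.12
position: [0.5553, 0.1293, 0.0609]
ee_rot: [[0.499, 0.866, -0.001], [0.866, -0.499, -0.0], [-0.001, -0.001, -1.0]]
force: [-3.4, 4.5, 5.5]
grip_width: 0.0388
finger_force: 55.0
```

```bash
cat > st.py <<'E'
from h import *
st=r.state(); print(st["time_s"],np.round(st["position"],4),np.round(st["force"],1),np.round(st["wrist_torque"],3),np.degrees(np.arctan2(st["ee_rot"][1][0],st["ee_rot"][0][0]))-150,st["grip_width"],st["joint_positions"][5])
E
python3 st.py
```

```text
17.125 [0.5553 0.1293 0.0609] [-3.4  4.5  5.5] [0.923 0.51  0.269] -89.96201541257076 0.038815954973341046 0.7315987123984063
```

>>> {"name": "step_arm", "arguments": {
  "steps": [
    [[0,0,0],[0,0,0.7],-1],
    [[0,0,0],[0,0,0.7],-1],
    [[0,0,0],[0,0,0.5],-1],
    [[0,0,0],[0,0,0],-1]
  ]
}}

```text
time_s: 17.62
position: [0.5552, 0.1294, 0.061]
ee_rot: [[0.654, 0.756, -0.001], [0.756, -0.654, -0.0], [-0.001, -0.001, -1.0]]
force: [-3.2, 5.6, 5.1]
grip_width: 0.0388
finger_force: 55.0
```

```bash
python3 st.py
```

```text
17.625 [0.5552 0.1294 0.061 ] [-3.2  5.6  5.1] [0.885 0.581 0.344] -100.8458730378878 0.03875527568998469 0.9215694340463263
```

>>> {"name": "step_arm", "arguments": {
  "steps": [
    [[0,0,0],[0,0,0.3],-1],
    [[0,0,0],[0,0,0.3],-1],
    [[0,0,0],[0,0,0],-1]
  ]
}}

```text
time_s: 18.0
position: [0.5551, 0.1294, 0.0609]
ee_rot: [[0.698, 0.716, -0.001], [0.716, -0.698, -0.0], [-0.001, -0.001, -1.0]]
force: [-4.5, 5.6, 5.5]
grip_width: 0.0385
finger_force: 55.0
```

```bash
python3 st.py
```

```text
18.0 [0.5551 0.1294 0.0609] [-4.5  5.6  5.5] [0.979 0.655 0.448] -104.27545630651204 0.038498682377795836 0.9814271967468042
```

Torque has risen from 0.34 to 0.45 N m. I'll carry on gently to find out whether this is the stop.

>>> {"name": "step_arm", "arguments": {
  "steps": [
    [[0,0,0],[0,0,0.3],-1],
    [[0,0,0],[0,0,0],-1]
  ]
}}

```text
time_s: 18.25
position: [0.5551, 0.1294, 0.0609]
ee_rot: [[0.719, 0.695, -0.001], [0.695, -0.719, -0.0], [-0.001, -0.001, -1.0]]
force: [-3.6, 5.5, 5.1]
grip_width: 0.0385
finger_force: 55.0
```

```bash
python3 st.py
```

```text
18.25 [0.5551 0.1294 0.0609] [-3.6  5.5  5.1] [0.959 0.637 0.37 ] -105.98809218288912 0.03852315744751274 1.0113114769563243
```

>>> {"name": "step_arm", "arguments": {
  "steps": [
    [[0,0,0],[0,0,0.3],-1],
    [[0,0,0],[0,0,0],-1]
  ]
}}

```text
time_s: 18.5
position: [0.5551, 0.1294, 0.0609]
ee_rot: [[0.739, 0.674, -0.001], [0.674, -0.739, -0.0], [-0.001, -0.001, -1.0]]
force: [-4.4, 5.8, 5.5]
grip_width: 0.0386
finger_force: 55.0
```

```bash
python3 st.py
```

```text
18.5 [0.5551 0.1294 0.0609] [-4.4  5.8  5.5] [1.048 0.704 0.74 ] -107.62283122213132 0.03863685114046729 1.0402708411892363
```

>>> {"name": "step_arm", "arguments": {
  "steps": [
    [[0,0,0],[0,0,0.3],-1],
    [[0,0,0],[0,0,0],-1]
  ],
  "newtons": 60
}}

```text
time_s: 18.75
position: [0.555, 0.1294, 0.0609]
ee_rot: [[0.757, 0.653, -0.001], [0.653, -0.757, -0.001], [-0.002, -0.0, -1.0]]
force: [-3.7, 5.5, 5.7]
grip_width: 0.0381
finger_force: 60.0
```

```bash
python3 st.py
```

```text
18.75 [0.555  0.1294 0.0609] [-3.7  5.5  5.7] [1.035 0.748 1.31 ] -109.21423987469126 0.03806618686643394 1.0687998918271335
```

Torque is now 1.31 N m, so the handle is on its stop. I'll release and lift away.

>>> {"name": "step_arm", "arguments": {
  "steps": [
    [[0,0,0],[0,0,-0.3],-1],
    [[0,0,0],[0,0,0],0.4],
    [[0,0,0],[0,0,0],0.4],
    [[0,0,0],[0,0,0],0.4],
    [[0,0,0],[0,0,0],0.4],
    [[0,0,-0.1],[0,0,0],0.4],
    [[0,0,-0.2],[0,0,0],0.4],
    [[0,0,-0.3],[0,0,0],0.4],
    [[0,0,-0.3],[0,0,0],0.4],
    [[0,0,0],[0,0,0],0.4]
  ]
}}

```text
time_s: 20.0
position: [0.5585, 0.1297, 0.2008]
ee_rot: [[0.741, 0.672, 0.01], [0.672, -0.741, 0.002], [0.009, 0.005, -1.0]]
force: [0.8, 0.6, -0.2]
grip_width: 0.0634
finger_force: 0.0
```

```bash
python3 st.py
```

```text
20.0 [0.5585 0.1297 0.2008] [ 0.8  0.6 -0.2] [0.036 0.007 0.03 ] -107.78459574070868 0.06340094113040329 1.0423601380356995
```

>>> {"name": "step_arm", "arguments": {
  "steps": [
    [[-0.3,0.1,-0.1],[0,0,0],0.4],
    [[-0.3,0.1,-0.1],[0,0,0],0.4],
    [[-0.3,0.1,0],[0,0,0],0.4],
    [[-0.3,0.1,0],[0,0,0],0.4],
    [[-0.3,0.1,0],[0,0,0],0.4],
    [[-0.3,0.1,0],[0,0,0],0.4],
    [[-0.3,0.1,0],[0,0,0],0.4],
    [[0,0,0],[0,0,0],0.4],
    [[0,0,0],[0,0,0],0.4]
  ]
}}

```text
time_s: 21.12
position: [0.3932, -0.1599, 0.2254]
ee_rot: [[0.741, 0.671, -0.0], [0.671, -0.741, 0.001], [0.0, -0.0, -1.0]]
force: [0.6, 0.0, 0.7]
grip_width: 0.064
finger_force: 0.0
```

```bash
python3 st.py; python3 - <<'E'
from h import *
S=r.snapshot("side"); T=r.snapshot("top"); o=np.zeros((500,800,3),np.uint8)
o[:,:400]=cv2.resize(S["img"][310:460,180:300],(400,500),interpolation=cv2.INTER_CUBIC)
o[:,400:]=cv2.resize(T["img"][130:255,140:240],(400,500),interpolation=cv2.INTER_CUBIC); save("g4",o)
E
```

```text
21.125 [ 0.3932 -0.1599  0.2254] [0.6 0.  0.7] [-0.068  0.003  0.019] -107.81842860482467 0.06401306726994013 0.42079236936928105
```

View pics/g4.png

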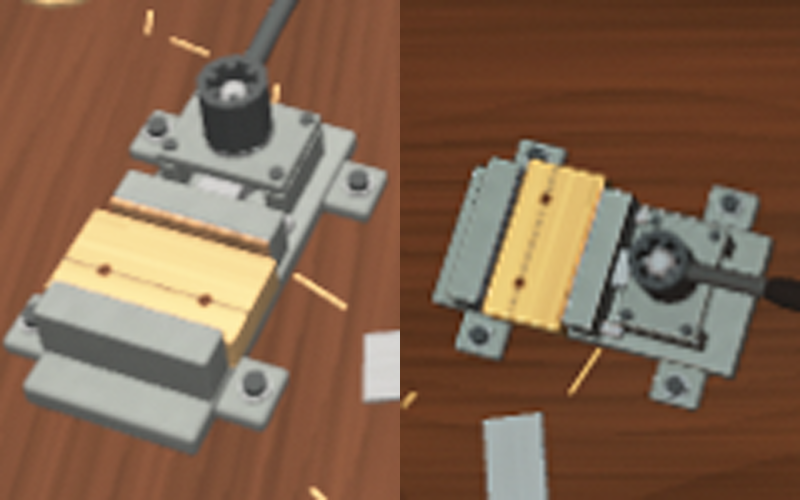

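The lever is seated, its handle points away from the jaws (hub at about (660,265), grip to the right at (790,292)), and the jaw has closed on the blank. One quick check of the handle angle and seating height before I hand in.

```bash
python3 - <<'E'
from h import *
T=r.snapshot("top"); S=r.snapshot("side")
g=[(n,[np.round(b["rect"]).tolist() for b in r.boxes_of("lever_grip",s)[:6] ]) for n,s in(("T",T),("S",S))]; print(g)
for s,b in((T,(185,170,270,225)),(S,(200,270,290,365))):
    x0,y0,x1,y1=b; im=cv2.resize(s["img"][y0:y1,x0:x1],None,fx=4,fy=4,interpolation=cv2.INTER_CUBIC).astype(int)
    m=(im.max(2)<90)&(im.max(2)-im.min(2)<30)
    m=cv2.morphologyEx(m.astype(np.uint8),cv2.MORPH_OPEN,np.ones((9,9)))>0
    for z0 in (.054,.060,.076):
        f=lambda v:(lambda M:1-(M&m).sum()/(M|m).sum())(levmask(s,.5555+v[0]/100,.129+v[1]/100,-1.83+v[2]/10,z0,box=b))
        q=minimize(f,[0,0,0],method="Nelder-Mead",options=dict(initial_simplex=[[0,0,0],[.5,0,0],[0,.5,0],[0,0,1]],maxiter=90))
        print(z0,.5555+q.x[0]/100,.129+q.x[1]/100,np.degrees(-1.83+q.x[2]/10),q.fun)
E
```

```text
[('T', [[369.0, 323.0, 406.0, 376.0], [452.0, 249.0, 487.0, 298.0], [197.0, 187.0, 259.0, 214.0], [304.0, 118.0, 376.0, 142.0]]), ('S', [[186.0, 217.0, 220.0, 263.0], [272.0, 155.0, 296.0, 210.0], [411.0, 210.0, 460.0, 230.0], [241.0, 284.0, 284.0, 358.0], [340.0, 176.0, 389.0, 184.0]])]
0.054 0.5547133112221264 0.12656021413917876 -105.27786069514212 0.2796938775510204
0.06 0.5530817706896167 0.1261487171363532 -105.06673053685536 0.28464419475655434
0.076 0.54906148873483 0.12288709644637541 -105.42147667812756 0.2982056111827104
0.054 0.5554537256040601 0.13152703418418438 -105.1304682799442 0.44654494217107965
0.06 0.554460886939719 0.13516962098507088 -105.58689877522738 0.4550672541743971
0.076 0.550913557177602 0.14991323123140715 -106.092001718564 0.4743003679339949
```

```bash
python3 -c "
from plant import r; print(r.hand_in())"
```

```text
the job is handed in; nothing more can be done
None
```

The lever is fully home on the spindle and swung clockwise to its stop, with the blank clamped, the handle pointing away from the jaws and the gripper clear; I handed the job in at about 21 s (limit 72 s), and no verdict came back.

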